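# Shut down the glaze jar mixer and unscrew a jar's cap

## Robot

A 6-joint arm with a two-finger parallel gripper is mounted at the origin on the work surface. World frame = base frame: x ahead of the robot, y to its left, z up, the work surface at z = 0. Lengths are in m, angles in degrees, forces in N, time in s.
With the tool pointing down it reaches from about 0.35 to 0.875 m from the base axis. Payload 15.5 kg.
Tool frame: the origin (TCP) lies midway between the tips of the shut fingers; the grasp point (between the pads) lies 19 mm behind it (arm.grasp_offset is the distance from the TCP to the grasp point, in m); z points along the fingers, y is the line along which they close (so a half turn about z gives the same grasp; the last joint's range is limited). The gripper opens to 85 mm and grips with 20 to 120 N. Pads are 22 mm wide; open, the fingers measure 114 mm over their backs; the gripper's body (76 mm by 85 mm) begins 54 mm behind the grasp point. The pads swing forward as they close: fully open they stand 13 mm farther back than shut.
Start: joints at [62.481, 28.281, 77.091, -0, 74.628, -5.472], TCP at [0.235, 0.579, 0.197] pointing down, gripper open.
Joint ranges: [-166.48, 166.48], [-47.26, 123.95], [12.59, 153.08], [-70.14, 250.14], [6.76, 159.57], [-176.63, 176.63]. Speed limits (degrees/s): [108.29, 108.29, 147.25, 172.46, 172.46, 172.46].

## Interface

Orientations are given as [roll, pitch, yaw] about the fixed x, y, z axes, in that order (R = Rz(yaw) Ry(pitch) Rx(roll)).
In Python, from rig import arm gives the robot as it stands. The module is installed in compiled form; this text tells all that it offers.
- The arm moves only by the tool apply_moves, never from a script. Its arguments are lists of equal length, an entry for each row: "gripper": the opening, from 0 (shut) to 1 (fully open); "offset": the shift along the tool's x, y, z each as a share of 0.5 m, from -1 to 1, a list of three; "turn": the turn, a rotation vector about the tool's x, y, z each as a share of pi rad, from -1 to 1, a list of three. A call has 1 to 5 rows; each row shifts and turns the commanded pose from where the row before left it, along the tool's axes as they then stand; what a row does not reach is not made up. A row lasts 1/10 s, in which the tool goes at most 50 mm and 8.59 degrees, less where a joint would pass 70% of its speed; a pose out of reach is approached as far as the arm can. A call with a number of a shift or a turn outside -1 to 1 is refused whole. A call with a gripper value outside its range is refused whole. The fingers move at their own pace and stop on an object; "newtons" is the grip in N (left out, the last holds). Time passes only in rows, so rows that do not move let the fingers close. It gives the time, the measured TCP pose, the force, the opening and the grip force at its end, in the units of the state.
- arm.observe(): the state, without advancing time (a new reading comes with each control period).
- arm.camera(name): name is "side" or "top"; returns a dict with "frame" (400x640x3 uint8, red, green, blue), "K" (3x3 intrinsics, pixels), "eye" and "attitude" of the camera in the world. Camera axes: x right, y up, looking along -z (the intrinsics and any distortion apply to the point x, -y, -z); pixel columns grow to the right and rows downward; lengths in m; the calibration is good to about 2 mm. A picture is of the moment at which its call begins. There is no depth.
- arm.job_done(): hands the job in; it is judged then, once.
Trained networks look in the newest picture that a camera, given by its name, has taken for a name from the list of things; names that differ only in an ending like _2 or _b are one class to them, and where a whole thing is asked for, a point or a joint stands for the part that bears it (a point fixed in the world has none). Each returns a list of dicts, best first, with "score" (0 to 1); they miss things now and then, are a little off and sometimes report something else, mostly with a low value. They report only what shows in the picture. A call takes as long as a camera call. They do not tell look-alikes from the thing itself.
- arm.cut_out(camera, name): "pixels" (400x640 bool, what is visible of it) and "box" ([left, top, width, height] in pixels, round what is visible of it).
The state is a dict: "time_s": time; "joints": joint angles; "qd": joint speeds; "joint_efforts": joint torques, N m; "tcp_pos": TCP position; "ee_rot": TCP orientation; "ft_force": force on the tool from outside, world axes, zero at the start; "torque": the same for the moment, N m; "width": finger opening in m; "grasp_force": force on a finger pad.
Only numpy, scipy, OpenCV 4.12 (cv2) and the standard library are available. Lean on these libraries where they do the work, as an engineer would, in place of code of your own. Each camera call takes 0.05 s, during which the arm holds its last target. There are 200 camera calls.

## Task

Shut down the jar mixer by pressing its red, then its yellow, then its blue key, one at a time and letting each spring back up, without pressing the green start key. Then unscrew the tight teal cap counter-clockwise, leaving its jar standing in the cradle that braces it, and as soon as the threads let go lift the cap straight up, just clear. Finish while still holding the cap level, centred one to five centimetres above the open jar: do not put it down or let go; leave everything else where it is.

Things in the scene. Friction and masses are not known exactly. Their poses are not given: they have to be found in the camera images.
- red_key_top (a point): centre of the top face of the red key when up: a round flat cap 26 mm in diameter standing about 10 mm proud of a 42 mm round grey collar, pressed straight down
- yellow_key_top (a point): centre of the top face of the yellow key when up: a round flat cap 26 mm in diameter standing about 10 mm proud of a 42 mm round grey collar, pressed straight down
- blue_key_top (a point): centre of the top face of the blue key when up: a round flat cap 26 mm in diameter standing about 10 mm proud of a 42 mm round grey collar, pressed straight down
- green_key_top (a point): centre of the top face of the green key when up: a round flat cap 26 mm in diameter standing about 10 mm proud of a 42 mm round grey collar, pressed straight down
- red_key (a joint): red push key of the mixer, pressed first; joint value 0 up, 0.006 fully down (m); the press counts from 0.0035; it springs back by itself; about 1.4 N starts it moving and 4.5 N holds it fully down
- yellow_key (a joint): yellow push key of the mixer, pressed second; joint value 0 up, 0.006 fully down (m); the press counts from 0.0035; it springs back by itself; about 1.4 N starts it moving and 4.5 N holds it fully down
- blue_key (a joint): blue push key of the mixer, pressed third; joint value 0 up, 0.006 fully down (m); the press counts from 0.0035; it springs back by itself; about 1.4 N starts it moving and 4.5 N holds it fully down
- green_key (a joint): green push key of the mixer, the start key, not to be pressed; joint value 0 up, 0.006 fully down (m); the press counts from 0.0035; it springs back by itself; about 1.4 N starts it moving and 4.5 N holds it fully down
- mixer: grey jar mixer fixed to the table, slab 150 (x) x 400 (y) x 30 mm; origin under its centre, axes along its sides. On it: two square dark steel cradles, walls 42 mm high, centred at y = -140 and -10 mm; a black console, top 50 mm above the table, centred at y = +140 mm, four keys on it in a 2 x 2 square 50 mm apart. Which key or jar is in which place varies
- jar: white square glaze jar, teal band, 64 x 64 mm, shoulder 66 mm and neck rim 104 mm above its underside; loose, 0.5 to 0.85 kg, in a cradle with 1.2 mm play, so it cannot turn more than a few degrees but can be pulled up. Origin: centre of its underside (30 mm above the table when seated), z up. Neck 34 mm in diameter, 44 mm across its threads
- jar_mouth (a point): centre of the jar's neck rim, 104 mm above its underside. A black rubber seal, 26 mm in diameter, is sprung upwards in the neck (13 N with the cap on); with the cap off it stands 8 mm above the rim
- cap_center (a point): centre of the teal ribbed cap, 56 mm diameter, 34 mm tall, 40 g; z up, x along the white stripe on top. Screwed on, it is 95 mm above the jar's underside; lower edge 12 mm above the shoulder. Takes 0.3 N m. Turned counter-clockwise (from above), by 80 to 150 degrees at the same height (or rising up to 5 mm), the threads are out and it lifts off; before 75 or past 155 they catch
- spare_jar: a like jar with orange band and orange cap in the other cradle, 130 mm beside the first, 112 mm tall, one piece; to be left alone; origin at the centre of its underside
- mug: blue mug, 80 mm diameter, 90 mm tall, bystander beside the mixer; origin under its centre
- bowl: earthen bowl, 130 mm diameter, 50 mm tall, bystander; origin under its centre
- brush: brush, 190 mm, lying; bystander
- spatula: wooden spatula, 200 mm, lying; bystander
- slip_bottle: white bottle, 60 mm diameter, 150 mm tall, bystander; origin under its centre
- fired_plate: grey fired plate, 170 mm diameter, 20 mm tall, bystander; origin under its centre
Things that resemble listed ones, but are neither listed nor needed, are in the scene too. What is shaped like the part that bears cap_center but purple is not meant.

How it is judged:
By the outcome, as a careful person would: the job done as asked, in the order asked, and still so for the second after the job is handed in, while the arm keeps its last pose, push and grip.
It also fails if it takes over 54 s, if anything falls off the work surface, if the arm or the gripper's body presses on something with over 40 N, if the wrist force passes 120 N, or if a joint passes its speed limit or range.

## Working session

There is one attempt and no reset: what is moved stays moved. The work goes in short steps, Python scripts to look and compute and a tool call to move; the robot and the scene stay as the last step left them, time stands still between calls to the robot, and variables do not carry over. Pictures are saved under pics/ and viewed, at most 10 in all, crops included, and the job is handed in when it is done.

Besides the shell and the picture viewer there is one more tool, called after "Call:" as name(argument=value, ...) on one line, values as JSON. apply_moves: Moves the arm, as the interface text tells. Shift numbers are shares of 0.5 m and turn numbers shares of pi rad, none past 1 either way. Its arguments: {"type":"object","properties":{"gripper":{"type":"array","items":{"type":"number"}},"offset":{"type":"array","items":{"type":"array","items":{"type":"number"}}},"turn":{"type":"array","items":{"type":"array","items":{"type":"number"}}},"newtons":{"type":"number"}},"required":["gripper","offset","turn"]}

```bash
mkdir -p pics
cat > h.py <<'E'
import numpy as np, cv2
from rig import arm
def shot(n,fn=None):
    c=arm.camera(n)
    if fn: cv2.imwrite('pics/'+fn,c["frame"][:,:,::-1])
    return c
def att(c):
    a=np.array(c["attitude"],float)
    if a.shape==(3,3): return a
    from scipy.spatial.transform import Rotation as R
    return R.from_euler('xyz',a,degrees=True).as_matrix() if a.size==3 else R.from_quat(a).as_matrix()
def px2w(c,u,v,z):
    d=np.linalg.inv(c["K"])@[u,v,1]; d=att(c)@(d*[1,-1,-1]); e=np.array(c["eye"])
    return e+d*(z-e[2])/d[2]
def w2px(c,p):
    q=att(c).T@(np.array(p)-c["eye"]); q=c["K"]@(q*[1,-1,-1]); return q[:2]/q[2]
E
python3 - <<'E'
from h import *
t=shot("top","top0.png"); 
print({k:t[k] for k in t if k!="frame"})
Z=dict(red_key_top=.06,yellow_key_top=.06,blue_key_top=.06,green_key_top=.06,cap_center=.142,spare_jar=.142,mixer=.03)
def run(c,n):
  for k in Z:
    for r in arm.cut_out(n,k)[:3]:
        ys,xs=np.nonzero(r["pixels"]); 
        print(n,k,round(r["score"],2),r["box"],xs.mean().round(1),ys.mean().round(1),px2w(c,xs.mean(),ys.mean(),Z[k]).round(4))
run(t,"top")
s=shot("side","side0.png");print({k:s[k] for k in s if k!="frame"}); run(s,"side")
print(arm.observe())
E
```

```text
{'K': array([[365.71176378,   0.        , 316.22867236],
       [  0.        , 365.71176378, 197.70593083],
       [  0.        ,   0.        ,   1.        ]]), 'eye': array([0.46488676, 0.03874021, 1.348237  ]), 'attitude': array([  5.12330842,  -1.20732463, -89.58847694])}
top red_key_top 0.72 [294.0, 205.4, 6.2, 8.4] 297.1 208.9 [0.5404 0.0795 0.06  ]
top red_key_top 0.6 [325.7, 127.7, 18.2, 47.8] 333.8 154.6 [ 0.736  -0.0494  0.06  ]
top red_key_top 0.49 [295.9, 217.3, 4.6, 12.5] 297.0 223.0 [0.4908 0.0793 0.06  ]
top yellow_key_top 0.45 [279.1, 203.6, 11.1, 7.2] 282.9 208.6 [0.5411 0.1294 0.06  ]
top yellow_key_top 0.37 [270.0, 119.6, 20.3, 50.8] 280.8 152.0 [0.7433 0.1402 0.06  ]
top blue_key_top 0.38 [280.4, 220.9, 5.0, 4.5] 282.5 223.0 [0.4904 0.1302 0.06  ]
top green_key_top 0.56 [295.7, 205.6, 3.3, 6.3] 297.5 209.0 [0.54   0.0781 0.06  ]
top cap_center 0.79 [364.4, 211.6, 15.2, 13.0] 372.4 217.2 [ 0.5101 -0.1721  0.142 ]
top cap_center 0.63 [342.4, 250.8, 17.0, 16.5] 352.7 256.3 [ 0.3817 -0.1065  0.142 ]
top spare_jar 0.55 [322.3, 208.4, 21.1, 19.1] 332.9 217.0 [ 0.5097 -0.
[... 1016 characters left out ...]
46.5 225.5 [0.497 0.017 0.03 ]
{'time_s': 0.8, 'joints': array([ 6.24793350e+01,  2.82793134e+01,  7.70902477e+01, -1.57399956e-03,
        7.46288643e+01, -5.47295309e+00]), 'qd': array([ 0.00937219, -0.08030823,  0.00054833, -0.04882497, -0.04090643,
       -0.06252152]), 'joint_efforts': array([ 6.72272618e-04, -8.81942225e+01, -3.84274256e+01,  4.67244274e-05,
        1.39311419e-04, -3.55160603e-05]), 'tcp_pos': array([0.23463332, 0.5792938 , 0.19710467]), 'ee_rot': array([1.79998577e+02, 1.66097028e-03, 1.57952705e+02]), 'ft_force': array([ 0.23806599, -1.12317103,  0.80455445]), 'torque': array([ 0.0369154 , -0.03191467,  0.01183248]), 'grasp_force': 0.0, 'width': 0.08546902225603757}
```

Run:
```python
import cv2,numpy as np
t=cv2.imread('pics/top0.png');s=cv2.imread('pics/side0.png')
a=cv2.resize(t[100:290,250:410],None,fx=3,fy=3,interpolation=cv2.INTER_CUBIC)
b=cv2.resize(s[130:270,280:450],None,fx=4,fy=4,interpolation=cv2.INTER_CUBIC)
cv2.imwrite('pics/a.png',a);cv2.imwrite('pics/b.png',b)
```

```text
(no output)
```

View pics/top0.png

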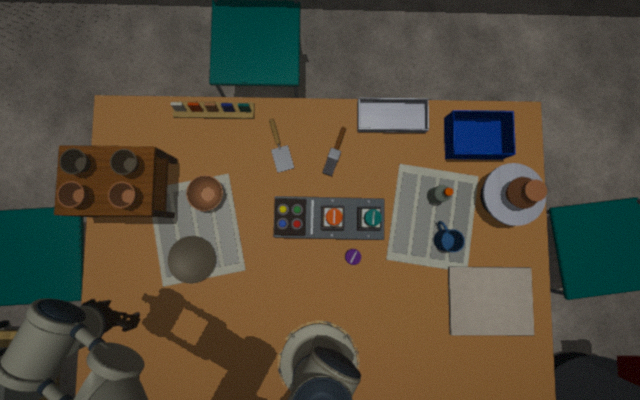

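View pics/a.png

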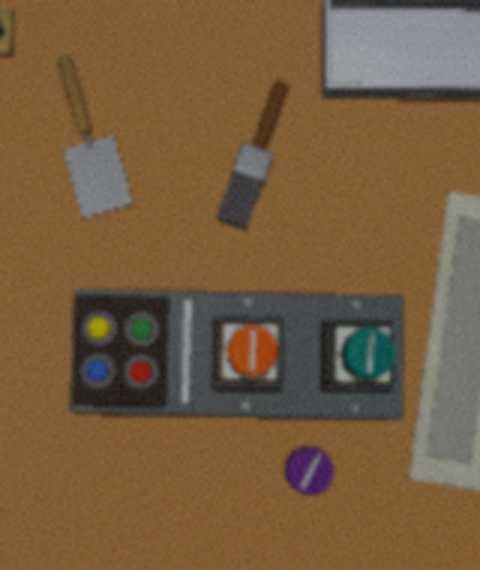

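View pics/b.png

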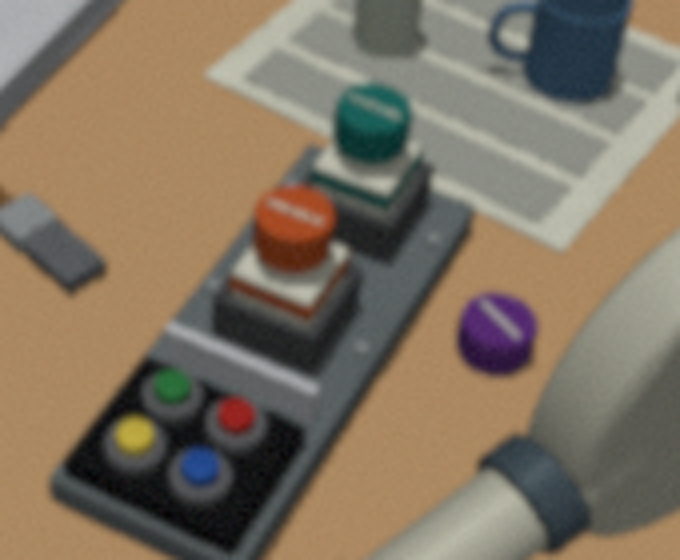

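Run:
```python
from h import *
t=shot("top");s=shot("side")
def seg(c,box,lo,hi):
    x0,x1,y0,y1=box; h=cv2.cvtColor(c["frame"][y0:y1,x0:x1],cv2.COLOR_RGB2HSV).astype(int)
    m=(h[...,0]>=lo)&(h[...,0]<=hi)&(h[...,1]>110)&(h[...,2]>60)
    n,l,st,ce=cv2.connectedComponentsWithStats(m.astype(np.uint8))
    i=1+np.argmax(st[1:,4]); return st[i,4],ce[i]+[x0,y0],st[i,:4]+[x0,y0,0,0]
T=dict(y=((276,290,202,215),18,35),b=((276,290,216,230),95,125),g=((290,304,202,215),45,85),r=((290,304,216,230),0,12))
S=dict(y=((306,322,231,247),18,35),b=((322,338,239,256),95,125),g=((316,330,219,234),45,85),r=((331,346,227,242),0,12))
for z in (.06,.063):
  for c,D in((t,T),(s,S)):
    for k,(b,lo,hi) in D.items():
        try: a,ce,st=seg(c,b,lo,hi);print(z,k,a,ce.round(1),px2w(c,*ce,z).round(4))
        except Exception as e: print(k,e)
print(seg(t,(355,390,200,235),75,100),seg(s,(355,395,145,180),75,100))
for P in ([.5156,-.1757],[.51,-.172]):
  for c in(t,s):
    for z in(.142,.108):
      print(P,z,np.array([w2px(c,[P[0]+.028*np.cos(q),P[1]+.028*np.sin(q),z]) for q in np.arange(0,6.28,.1)]).min(0).round(1),np.array([w2px(c,[P[0]+.028*np.cos(q),P[1]+.028*np.sin(q),z]) for q in np.arange(0,6.28,.1)]).max(0).round(1))
```

```text
0.06 y 47 [282.5 208.8] [0.5404 0.131  0.06  ]
0.06 b 40 [282.1 223.2] [0.4897 0.1316 0.06  ]
0.06 g 29 [296.8 209.2] [0.5392 0.0807 0.06  ]
0.06 r 44 [296.4 223.4] [0.4893 0.0815 0.06  ]
0.06 y 82 [313.3 237.9] [0.5452 0.1235 0.06  ]
0.06 b 77 [329.5 245.8] [0.4945 0.1251 0.06  ]
0.06 g 53 [322.4 225.9] [0.5445 0.0747 0.06  ]
0.06 r 63 [338.8 233.3] [0.4928 0.0754 0.06  ]
0.063 y 47 [282.5 208.8] [0.5402 0.1307 0.063 ]
0.063 b 40 [282.1 223.2] [0.4897 0.1314 0.063 ]
0.063 g 29 [296.8 209.2] [0.539  0.0806 0.063 ]
0.063 r 44 [296.4 223.4] [0.4892 0.0814 0.063 ]
0.063 y 82 [313.3 237.9] [0.544  0.1256 0.063 ]
0.063 b 77 [329.5 245.8] [0.4935 0.1271 0.063 ]
0.063 g 53 [322.4 225.9] [0.5433 0.0769 0.063 ]
0.063 r 63 [338.8 233.3] [0.4918 0.0776 0.063 ]
(np.int32(185), array([372.90810811, 217.00540541]), array([365, 209,  17,  17])) (np.int32(126), array([372.78571429, 158.21428571]), array([365, 152,  17,  13]))
[0.5156, -0.1757] 0.142 [365.  207.1] [381.9 224. ]
[0.5156, -0.1757] 0.108 [363.5 207.8] [379.9 224.2]
[0.5156, -0.1757] 0.142 [362.7 149.6] [381.6 161.8]
[0.5156, -0.1757] 0.108 [361.8 158.2] [380.3 170.4]
[0.51, -0.172] 0.142 [363.9 208.8] [380.8 225.7]
[0.51, -0.172] 0.108 [362.4 209.4] [378.8 225.9]
[0.51, -0.172] 0.142 [363.9 150.9] [382.8 163.2]
[0.51, -0.172] 0.108 [362.9 159.5] [381.5 171.8]
```

Call:
apply_moves(gripper=[0,0,0,0,0], offset=[[0,0,0],[0,0,0],[0,0,0],[0,0,0],[0,0,0]], turn=[[0,0,0.0472],[0,0,0.0472],[0,0,0.0472],[0,0,0.0472],[0,0,0.0472]], newtons=20)

```text
time_s: 1.4
tcp_pos: [0.2346, 0.5793, 0.1971]
ee_rot: [180.0, -0.0, 115.1]
ft_force: [0.5, 0.0, -0.2]
width: 0.0124
grasp_force: 0.0
```

Call:
apply_moves(gripper=[0,0,0,0,0], offset=[[0,0,0],[0,0,0],[0,0,0],[0,0,0],[0,0,0]], turn=[[0,0,0.0472],[0,0,0.0472],[0,0,0.0471],[0,0,0],[0,0,0]])

```text
time_s: 1.9
tcp_pos: [0.2346, 0.5793, 0.1971]
ee_rot: [-180.0, 0.0, 90.3]
ft_force: [0.2, -0.6, 0.2]
width: 0.0
grasp_force: 0.0
```

Call:
apply_moves(gripper=[0,0,0,0,0], offset=[[-0.0833,0.0427,0],[-0.0833,0.0427,0],[-0.0833,0.0427,0],[-0.0833,0.0427,0],[-0.0833,0.0427,0]], turn=[[0,0,0],[0,0,0],[0,0,0],[0,0,0],[0,0,0]])

```text
time_s: 2.4
tcp_pos: [0.3419, 0.3695, 0.1972]
ee_rot: [180.0, -0.0, 90.3]
ft_force: [1.5, -0.3, -0.1]
width: 0.0001
grasp_force: 0.0
```

Call:
apply_moves(gripper=[0,0,0,0,0], offset=[[-0.0833,0.0427,0],[-0.0833,0.0427,0],[-0.0833,0.0427,0],[-0.0833,0.0427,0],[-0.0833,0.0427,0]], turn=[[0,0,0],[0,0,0],[0,0,0],[0,0,0],[0,0,0]])

```text
time_s: 2.9
tcp_pos: [0.4488, 0.161, 0.1973]
ee_rot: [180.0, -0.0, 90.3]
ft_force: [0.8, 0.7, 0.6]
width: -0.0002
grasp_force: 0.0
```

Call:
apply_moves(gripper=[0,0,0,0,0], offset=[[-0.0833,0.0427,0],[-0.0833,0.0427,0],[0,0,0.08],[0,0,0.08],[0,0,0.03]], turn=[[0,0,0],[0,0,0],[0,0,0],[0,0,0],[0,0,0]])

```text
time_s: 3.4
tcp_pos: [0.4893, 0.0789, 0.0993]
ee_rot: [-179.8, 0.0, 90.2]
ft_force: [0.5, -0.3, 0.4]
width: -0.0
grasp_force: 0.0
```

Call:
apply_moves(gripper=[0,0,0], offset=[[0,0,0.04],[0,0,0],[0,0,0]], turn=[[0,0,0],[0,0,0],[0,0,0]])

```text
time_s: 3.7
tcp_pos: [0.4909, 0.0795, 0.0824]
ee_rot: [-180.0, 0.0, 90.1]
ft_force: [0.5, -0.2, 1.1]
width: -0.0
grasp_force: 0.0
```

Run:
```python
from h import *
t=shot("top");s=shot("side")
p=arm.observe()["tcp_pos"];print(p,w2px(t,p),w2px(s,p))
a=cv2.resize(s["frame"][190:270,270:370],None,fx=6,fy=6,interpolation=cv2.INTER_CUBIC)
b=cv2.resize(t["frame"][160:240,270:360],None,fx=5,fy=5,interpolation=cv2.INTER_CUBIC)
cv2.imwrite('pics/c.png',a[:,:,::-1])
```

```text
[0.49150526 0.07957678 0.08309856] [296.71829716 222.66100966] [338.84678979 229.14231623]
```

View pics/c.png

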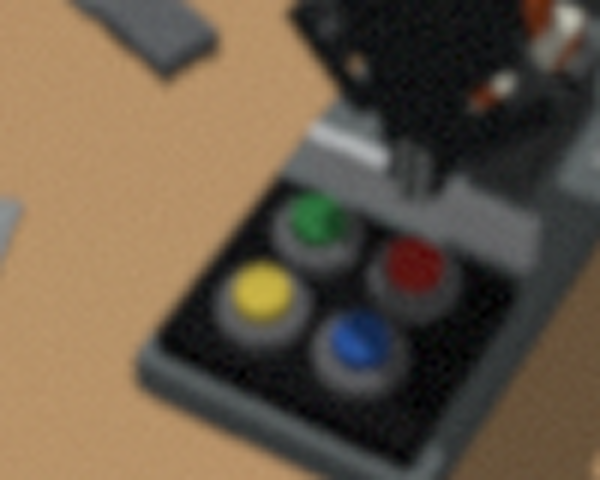

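Call:
apply_moves(gripper=[0,0,0,0], offset=[[0,0,0.03],[0,0,0.008],[0,0,0],[0,0,0]], turn=[[0,0,0],[0,0,0],[0,0,0],[0,0,0]])

```text
time_s: 4.2
tcp_pos: [0.4911, 0.0796, 0.0637]
ee_rot: [180.0, -0.0, 90.0]
ft_force: [0.1, -0.2, 0.2]
width: -0.0001
grasp_force: 0.0
```

Call:
apply_moves(gripper=[0,0,0], offset=[[0,0,0.006],[0,0,0],[0,0,0]], turn=[[0,0,0],[0,0,0],[0,0,0]])

```text
time_s: 4.5
tcp_pos: [0.4909, 0.0795, 0.0602]
ee_rot: [180.0, -0.0, 90.0]
ft_force: [-0.1, 0.4, -0.2]
width: -0.0
grasp_force: 0.0
```

Call:
apply_moves(gripper=[0,0,0], offset=[[0,0,0.004],[0,0,0],[0,0,0]], turn=[[0,0,0],[0,0,0],[0,0,0]])

```text
time_s: 4.8
tcp_pos: [0.4908, 0.0795, 0.058]
ee_rot: [-180.0, -0.0, 90.0]
ft_force: [0.3, -0.5, 0.5]
width: -0.0001
grasp_force: 0.0
```

Call:
apply_moves(gripper=[0,0,0], offset=[[0,0,0.004],[0,0,0],[0,0,0]], turn=[[0,0,0],[0,0,0],[0,0,0]])

```text
time_s: 5.1
tcp_pos: [0.4908, 0.0795, 0.056]
ee_rot: [-180.0, 0.0, 90.0]
ft_force: [0.2, 0.3, -0.0]
width: -0.0001
grasp_force: 0.0
```

Run:
```python
from h import *
s=shot("side")
print(arm.observe()["ft_force"])
a=cv2.resize(s["frame"][190:270,270:370],None,fx=6,fy=6,interpolation=cv2.INTER_CUBIC)
cv2.imwrite('pics/d.png',cv2.convertScaleAbs(a[:,:,::-1],alpha=1.8))
```

```text
[ 1.16014466  0.10964862 -0.22680276]
```

View pics/d.png

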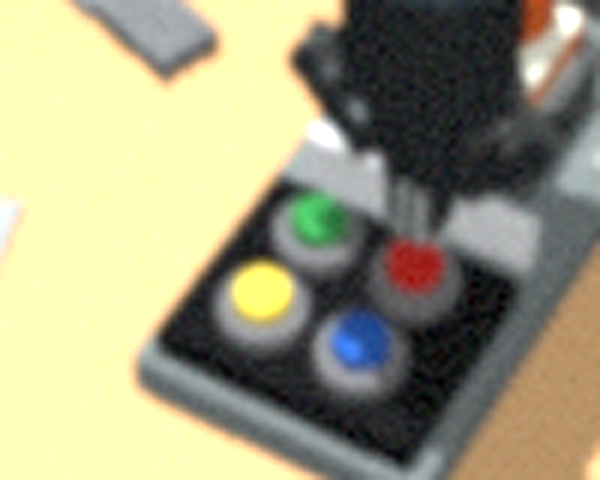

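Call:
apply_moves(gripper=[0,0,0], offset=[[0,0,0.004],[0,0,0],[0,0,0]], turn=[[0,0,0],[0,0,0],[0,0,0]])

```text
time_s: 5.45
tcp_pos: [0.4908, 0.0795, 0.054]
ee_rot: [-180.0, 0.0, 90.0]
ft_force: [-0.6, 0.7, 0.4]
width: 0.0001
grasp_force: 0.0
```

Run:
```python
from h import *
t=shot("top");s=shot("side")
p=arm.observe()["tcp_pos"];print(p,arm.observe()["ft_force"],w2px(t,p),w2px(s,p))
a=cv2.resize(s["frame"][200:260,295:355],None,fx=8,fy=8,interpolation=cv2.INTER_CUBIC)
b=cv2.resize(t["frame"][190:240,270:310],(384,480),interpolation=cv2.INTER_CUBIC)
cv2.imwrite('pics/e.png',cv2.convertScaleAbs(np.hstack([a,b[:,:320]])[:,:,::-1],alpha=2))
```

```text
[0.49083716 0.07950272 0.05408962] [-0.17216204  0.33389176  0.28695212] [297.00061669 223.02633475] [338.66108875 235.98037779]
```

View pics/e.png

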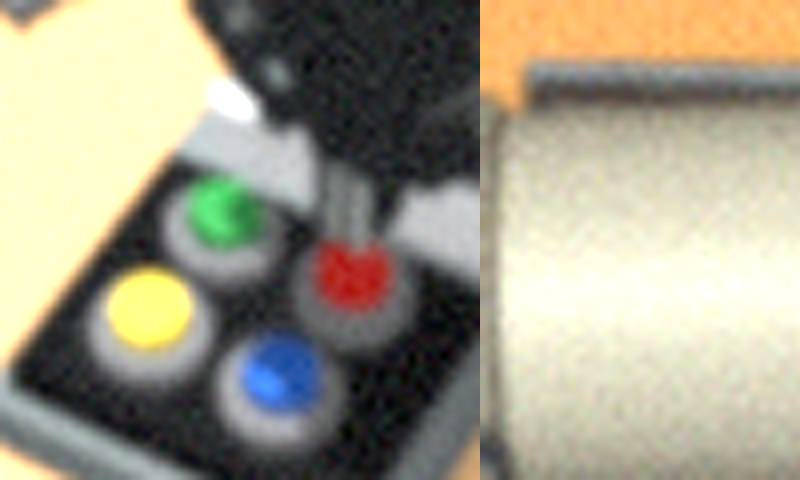

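Call:
apply_moves(gripper=[0,0,0,0], offset=[[0,0,0.004],[0,0,0.004],[0,0,0],[0,0,0]], turn=[[0,0,0],[0,0,0],[0,0,0],[0,0,0]])

```text
time_s: 5.95
tcp_pos: [0.4907, 0.0795, 0.05]
ee_rot: [-180.0, 0.0, 90.0]
ft_force: [-0.2, -0.6, 0.2]
width: -0.0004
grasp_force: 0.0
```

Call:
apply_moves(gripper=[0,0,0], offset=[[0,0,0.004],[0,0,0],[0,0,0]], turn=[[0,0,0],[0,0,0],[0,0,0]])

```text
time_s: 6.25
tcp_pos: [0.4908, 0.0795, 0.048]
ee_rot: [-180.0, 0.0, 90.0]
ft_force: [0.3, 0.1, -0.3]
width: 0.0002
grasp_force: 0.0
```

Call:
apply_moves(gripper=[0,0,0,0], offset=[[0,0,0.004],[0,0,0.004],[0,0,0],[0,0,0]], turn=[[0,0,0],[0,0,0],[0,0,0],[0,0,0]])

```text
time_s: 6.65
tcp_pos: [0.4907, 0.0795, 0.044]
ee_rot: [-180.0, -0.0, 90.0]
ft_force: [-1.1, 0.3, 0.1]
width: 0.0002
grasp_force: 0.0
```

Run:
```python
from h import *
s=shot("side")
p=arm.observe()["tcp_pos"];print(p,arm.observe()["ft_force"],w2px(s,p))
a=cv2.resize(s["frame"][200:260,295:355],None,fx=8,fy=8,interpolation=cv2.INTER_CUBIC)
cv2.imwrite('pics/f.png',cv2.convertScaleAbs(a[:,:,::-1],alpha=2))
```

```text
[0.4908051  0.07953487 0.04403897] [ 0.15306393 -0.1768377  -0.23938093] [338.52422166 238.27543773]
```

View pics/f.png

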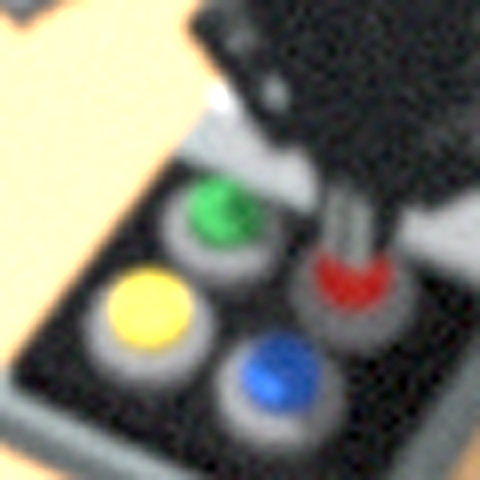

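Call:
apply_moves(gripper=[0,0,0,0], offset=[[0,0,0.004],[0,0,0.004],[0,0,0],[0,0,0]], turn=[[0,0,0],[0,0,0],[0,0,0],[0,0,0]])

```text
time_s: 7.1
tcp_pos: [0.4908, 0.0795, 0.04]
ee_rot: [-180.0, 0.0, 90.0]
ft_force: [-0.2, -0.0, -0.8]
width: 0.0003
grasp_force: 0.0
```

Call:
apply_moves(gripper=[0,0,0], offset=[[0,0,0.004],[0,0,0],[0,0,0]], turn=[[0,0,0],[0,0,0],[0,0,0]])

```text
time_s: 7.4
tcp_pos: [0.4908, 0.0795, 0.038]
ee_rot: [-180.0, -0.0, 90.0]
ft_force: [-0.1, 0.1, -0.4]
width: -0.0003
grasp_force: 0.0
```

Call:
apply_moves(gripper=[0,0,0], offset=[[0,0,0.004],[0,0,0],[0,0,0]], turn=[[0,0,0],[0,0,0],[0,0,0]])

```text
time_s: 7.7
tcp_pos: [0.4909, 0.0795, 0.0361]
ee_rot: [180.0, 0.0, 90.0]
ft_force: [-1.4, 0.9, 1.9]
width: -0.0001
grasp_force: 1.0
```

Call:
apply_moves(gripper=[0,0,0], offset=[[0,0,0.004],[0,0,0],[0,0,0]], turn=[[0,0,0],[0,0,0],[0,0,0]])

```text
time_s: 8.0
tcp_pos: [0.4908, 0.0795, 0.034]
ee_rot: [-180.0, 0.0, 90.0]
ft_force: [0.6, 0.6, 3.4]
width: 0.0002
grasp_force: 1.6
```

Run:
```python
from h import *
s=shot("side")
o=arm.observe();print(o["tcp_pos"],o["ft_force"],o["joints"],w2px(s,o["tcp_pos"]))
a=cv2.resize(s["frame"][200:260,295:355],None,fx=8,fy=8,interpolation=cv2.INTER_CUBIC)
cv2.imwrite('pics/g.png',cv2.convertScaleAbs(a[:,:,::-1],alpha=2))
```

```text
[0.49086426 0.07950371 0.03409079] [-0.41534509 -0.62244212  3.11645916] [ 2.31646967e+00  3.18284584e+01  1.04696504e+02 -3.40200301e-04
  4.34731013e+01  2.31493170e+00] [338.37190821 240.48894075]
```

View pics/g.png

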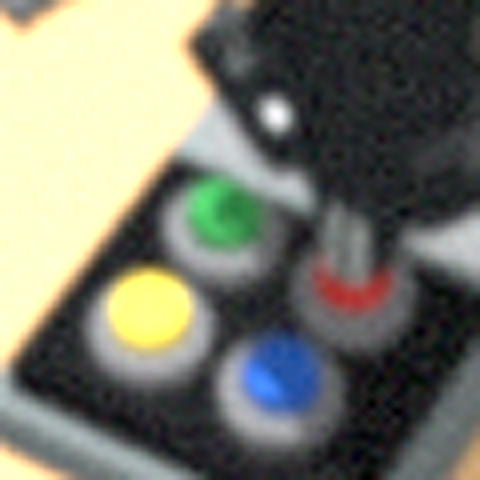

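Call:
apply_moves(gripper=[0,0,0], offset=[[0,0,0.004],[0,0,0],[0,0,0]], turn=[[0,0,0],[0,0,0],[0,0,0]])

```text
time_s: 8.35
tcp_pos: [0.4909, 0.0795, 0.0321]
ee_rot: [180.0, -0.0, 90.0]
ft_force: [0.9, -0.3, 3.4]
width: -0.0001
grasp_force: 2.1
```

Call:
apply_moves(gripper=[0,0,0,0,0], offset=[[0,0,-0.03],[0,0,-0.03],[0,0,0],[0.05,0.05,0],[0.05,0.05,0]], turn=[[0,0,0],[0,0,0],[0,0,0],[0,0,0],[0,0,0]])

```text
time_s: 8.85
tcp_pos: [0.5409, 0.1298, 0.0617]
ee_rot: [-180.0, 0.0, 89.9]
ft_force: [0.1, -0.5, -0.2]
width: 0.0002
grasp_force: 0.0
```

Run:
```python
from h import *
print(arm.grasp_offset, arm.observe()["tcp_pos"])
```

```text
0.0187 [0.54090607 0.12976708 0.06168515]
```

Call:
apply_moves(gripper=[0,0,0,0,0], offset=[[0,0,0.044],[0,0,0.008],[0,0,0.008],[0,0,0],[0,0,0]], turn=[[0,0,0],[0,0,0],[0,0,0],[0,0,0],[0,0,0]])

```text
time_s: 9.35
tcp_pos: [0.5402, 0.1292, 0.0324]
ee_rot: [-180.0, -0.0, 90.0]
ft_force: [-2.1, 2.7, 3.7]
width: 0.0001
grasp_force: 2.0
```

Call:
apply_moves(gripper=[0,0], offset=[[0,0,0.002],[0,0,0]], turn=[[0,0,0],[0,0,0]])

```text
time_s: 9.55
tcp_pos: [0.5402, 0.1292, 0.0317]
ee_rot: [-180.0, -0.0, 90.0]
ft_force: [-3.7, 1.7, 13.0]
width: -0.0004
grasp_force: 6.6
```

Call:
apply_moves(gripper=[0,0,0,0,0], offset=[[0,0,-0.03],[0,0,-0.03],[0,0,0],[0,-0.05,0],[0,-0.05,0]], turn=[[0,0,0],[0,0,0],[0,0,0],[0,0,0],[0,0,0]])

```text
time_s: 10.05
tcp_pos: [0.4901, 0.1291, 0.0606]
ee_rot: [-180.0, 0.0, 90.0]
ft_force: [-0.4, 0.6, -0.6]
width: -0.0001
grasp_force: 0.0
```

Call:
apply_moves(gripper=[0,0,0,0,0], offset=[[0,0,0.044],[0,0,0.008],[0,0,0.008],[0,0,0],[0,0,0]], turn=[[0,0,0],[0,0,0],[0,0,0],[0,0,0],[0,0,0]])

```text
time_s: 10.55
tcp_pos: [0.49, 0.1292, 0.0316]
ee_rot: [-179.9, 0.0, 90.0]
ft_force: [-8.9, -1.2, 17.7]
width: 0.0002
grasp_force: 8.9
```

Call:
apply_moves(gripper=[0,0], offset=[[0,0,0],[0,0,0]], turn=[[0,0,0],[0,0,0]])

```text
time_s: 10.75
tcp_pos: [0.4901, 0.1292, 0.0316]
ee_rot: [-179.9, 0.0, 90.0]
ft_force: [-9.5, -1.3, 19.0]
width: 0.0003
grasp_force: 8.9
```

Call:
apply_moves(gripper=[0,0,0,0,0], offset=[[0,0,-0.03],[0,0,-0.075],[0,0,-0.08],[0,0,-0.08],[-0.0871,0.006,0]], turn=[[0,0,0],[0,0,0],[0,0,0],[0,0,0],[0,0,0]])

```text
time_s: 11.25
tcp_pos: [0.4972, 0.0885, 0.1686]
ee_rot: [179.5, -0.1, 90.2]
ft_force: [0.7, -0.4, -1.6]
width: 0.0002
grasp_force: 0.0
```

Call:
apply_moves(gripper=[1,1,1,1,1], offset=[[-0.0871,0.006,0],[-0.0871,0.006,0],[-0.0871,0.006,0],[-0.0871,0.006,0],[-0.0871,0.006,0]], turn=[[0,0,0],[0,0,0],[0,0,0],[0,0,0],[0,0,0]])

```text
time_s: 11.75
tcp_pos: [0.5091, -0.1341, 0.164]
ee_rot: [180.0, 0.0, 90.0]
ft_force: [1.6, 0.4, -0.5]
width: 0.0723
grasp_force: 0.0
```

Call:
apply_moves(gripper=[1,1,1,1], offset=[[-0.0871,0.006,0],[0,0,0.04],[0,0,0],[0,0,0]], turn=[[0,0,0],[0,0,0],[0,0,0],[0,0,0]])

```text
time_s: 12.15
tcp_pos: [0.5117, -0.1751, 0.1437]
ee_rot: [-179.9, -0.0, 90.0]
ft_force: [-1.0, -0.1, 0.1]
width: 0.0856
grasp_force: 0.0
```

Run:
```python
from h import *
s=shot("side");t=shot("top")
o=arm.observe();p=o["tcp_pos"];print(p,o["ft_force"],o["joints"].round(1),o["width"])
for c in(t,s):
  print(w2px(c,p),w2px(c,p+[0,0,.042]),w2px(c,[.511,-.1755,.142]),w2px(c,[.511,-.1755,.108]),[w2px(c,p+[d,0,.036]).round(1) for d in(-.0425,.0425)])
a=cv2.resize(s["frame"][110:210,330:410],(480,600),interpolation=cv2.INTER_CUBIC)
cv2.imwrite('pics/i.png',cv2.convertScaleAbs(a[:,:,::-1],alpha=1.7))
```

```text
[ 0.51218676 -0.17473267  0.14432737] [-0.47585878  0.41604831 -0.08535925] [-25.2  25.   92.8   0.   62.2 -25.2] 0.0853196870298314
[373.29104619 216.57726981] [375.61618985 216.07788795] [373.40051837 216.9647908 ] [371.63320497 217.33317364] [array([375.4, 229.5]), array([375.2, 202.9])]
[373.12475778 155.58077276] [374.58835228 144.42060357] [373.51805434 156.16545483] [372.3804276  164.76776074] [array([388. , 150.7]), array([361.1, 141.5])]
```

View pics/i.png

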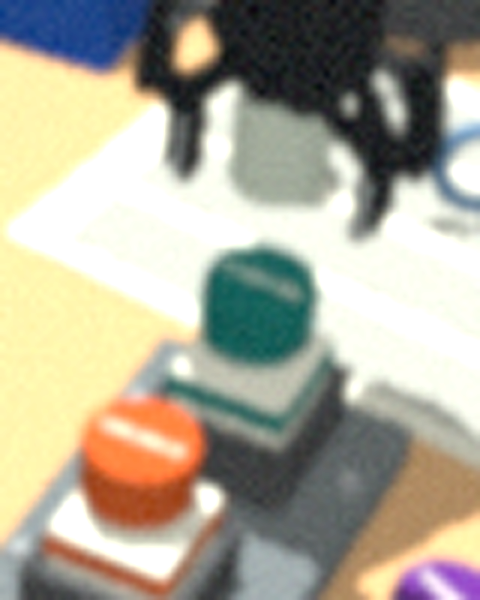

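Call:
apply_moves(gripper=[1,1,1,1], offset=[[-0.002,-0.002,0.05],[0,0,0.04],[0,0,0.02],[0,0,0]], turn=[[0,0,0],[0,0,0],[0,0,0],[0,0,0]])

```text
time_s: 12.65
tcp_pos: [0.5105, -0.1756, 0.0881]
ee_rot: [-179.9, -0.0, 90.1]
ft_force: [0.5, 0.1, 0.8]
width: 0.0852
grasp_force: 0.0
```

Call:
apply_moves(gripper=[1,1,1], offset=[[0,0,0.02],[0,0,0],[0,0,0]], turn=[[0,0,0],[0,0,0],[0,0,0]])

```text
time_s: 12.95
tcp_pos: [0.511, -0.1764, 0.0789]
ee_rot: [180.0, 0.0, 90.0]
ft_force: [-0.1, -0.5, 0.7]
width: 0.0855
grasp_force: 0.0
```

Call:
apply_moves(gripper=[0.5,0.5,0.5,0.5], offset=[[0,0,0],[0,0,0],[0,0,0],[0,0,0]], turn=[[0,0,0],[0,0,0],[0,0,0],[0,0,0]], newtons=20)

```text
time_s: 13.35
tcp_pos: [0.5113, -0.1765, 0.0789]
ee_rot: [179.9, 0.0, 90.0]
ft_force: [1.6, -0.3, 3.6]
width: 0.0553
grasp_force: 21.1
```

Call:
apply_moves(gripper=[0.5,0.5,0.5], offset=[[0,0,0],[0,0,0],[0,0,0]], turn=[[0,0,0],[0,0,0],[0,0,-0.03]], newtons=60)

```text
time_s: 13.65
tcp_pos: [0.5116, -0.1767, 0.0791]
ee_rot: [179.9, 0.0, 95.4]
ft_force: [1.4, -0.9, 8.4]
width: 0.0542
grasp_force: 61.8
```

Call:
apply_moves(gripper=[0.5,0.5,0.5], offset=[[0,0,0],[0,0,0],[0,0,0]], turn=[[0,0,-0.04],[0,0,-0.04],[0,0,-0.04]])

```text
time_s: 13.95
tcp_pos: [0.5116, -0.1767, 0.0793]
ee_rot: [179.9, 0.1, 117.3]
ft_force: [1.8, -0.3, 10.6]
width: 0.0546
grasp_force: 62.1
```

Run:
```python
from h import *
o=arm.observe();print(*[o[k] for k in("tcp_pos","ee_rot","ft_force","torque","width","grasp_force")])
```

```text
[ 0.51163443 -0.17671158  0.0792643 ] [1.79933630e+02 8.61773785e-02 1.17296643e+02] [ 1.80807181 -0.34775695 10.58858503] [-0.00501545 -0.24122768 -0.09432519] 0.054632844085853595 62.05924367532134
```

Call:
apply_moves(gripper=[0.5,0.5,0.5,0.5,0.5], offset=[[0,0,0],[0,0,0],[0,0,0],[0,0,0],[0,0,0]], turn=[[0,0,-0.045],[0,0,-0.045],[0,0,-0.045],[0,0,-0.045],[0,0,-0.045]])

```text
time_s: 14.45
tcp_pos: [0.5123, -0.1767, 0.0794]
ee_rot: [180.0, 0.2, 157.8]
ft_force: [5.6, 2.4, 9.1]
width: 0.0541
grasp_force: 62.1
```

Run:
```python
from h import *
s=shot("side")
o=arm.observe();print(*[o[k] for k in("tcp_pos","ee_rot","ft_force","torque","width","grasp_force","joints")])
a=cv2.resize(s["frame"][120:220,335:415],(480,600),interpolation=cv2.INTER_CUBIC)
cv2.imwrite('pics/j.png',cv2.convertScaleAbs(a[:,:,::-1],alpha=2.2))
h=cv2.cvtColor(s["frame"][140:180,355:395],cv2.COLOR_RGB2HSV).astype(int)
m=(h[...,0]>75)&(h[...,0]<100)&(h[...,1]>90)
for r in m: print(''.join('.#'[int(x)] for x in r))
print(cv2.cvtColor(s["frame"],cv2.COLOR_RGB2GRAY)[140:180:1,360:390:1])
```

```text
[ 0.51229077 -0.17659868  0.07943469] [1.79975267e+02 1.71541088e-01 1.58423385e+02] [ 4.12505759  2.62258349 10.07820672] [ 0.51837359 -0.63787649  0.05609794] 0.05428606230087995 61.968412064015865 [-2.53596198e+01  3.01037639e+01  9.65271856e+01  4.49552161e-02
  5.31995235e+01 -9.38099179e+01]
........................................
..................#.......#.............
........................................
..........................#.............
........................................
........................................
.............................#..........
........................................
........................................
......#.................................
........................................
.................###....##..............
................#######.###.............
................#######...##............
.............#.######.....##............
...............####......###............
.......................#####............
....................########............
..................##########............
................######
[... 330 characters left out ...]
##..............
..............###########...............
...............########.................
........................................
........................................
........................................
........................................
...###..................................
.....###................................
........####............................
..........####..........................
.............####.......................
................####....................
[[138 136 121 ...  60  82  77]
 [109 110  90 ...  35  46  43]
 [ 78  69  54 ...  20  21  20]
 ...
 [ 98  89  81 ...  56  78  92]
 [101  96  92 ...  51  65  76]
 [100  97  86 ...  50  60  63]]
```

Run:
```python
from h import *
s=shot("side")
g=s["frame"].astype(int); 
h=cv2.cvtColor(s["frame"],cv2.COLOR_RGB2HSV).astype(int)
w=np.zeros((400,640),bool)
ys,xs=np.mgrid[0:400,0:640]
W=np.array([px2w(s,x,y,.142)[:2] for y in range(145,170) for x in range(360,388)])
R=np.array([g[y,x,0]/max(1,g[y,x,1]) * (g[y,x].sum()>120) for y in range(145,170) for x in range(360,388)])
d=np.hypot(*(W-[.511,-.176]).T)
k=(d<.025)&(R>.6)
c=W[k]; print(len(c)); u,sv,vt=np.linalg.svd(c-c.mean(0)); print(c.mean(0),sv,np.degrees(np.arctan2(vt[0,1],vt[0,0])))
```

```text
46
[ 0.5113804  -0.17817883] [0.09116007 0.0529616 ] 68.7854191777428
```

Call:
apply_moves(gripper=[0.5,0.5,0.5,0.5,0.5], offset=[[0,0,0],[0,0,0],[0,0,0],[0,0,0],[0,0,0]], turn=[[0,0,-0.045],[0,0,-0.045],[0,0,-0.045],[0,0,-0.045],[0,0,-0.045]])

```text
time_s: 15.05
tcp_pos: [0.5125, -0.1764, 0.0795]
ee_rot: [-179.9, 0.2, -161.7]
ft_force: [5.4, 6.1, 10.3]
width: 0.0543
grasp_force: 62.2
```

Run:
```python
from h import *
o=arm.observe();print(*[o[k] for k in("tcp_pos","ee_rot","ft_force","torque","width","grasp_force","joints")])
```

```text
[ 0.51245224 -0.17635335  0.07947504] [-1.79919788e+02  1.69530265e-01 -1.61681450e+02] [ 5.42678189  6.13984811 10.25897639] [ 0.89288735 -1.0218149  -0.17877632] 0.0543019823353606 62.24749965593219 [-2.53444743e+01  3.01005067e+01  9.65248999e+01  7.37105042e-02
  5.31965961e+01 -1.33706972e+02]
```

Call:
apply_moves(gripper=[0.5,0.5,0.5], offset=[[0,0,-0.006],[0,0,-0.006],[0,0,0]], turn=[[0,0,0],[0,0,0],[0,0,0]])

```text
time_s: 15.35
tcp_pos: [0.511, -0.1763, 0.0849]
ee_rot: [-180.0, 0.0, -162.1]
ft_force: [3.5, 1.9, 1.6]
width: 0.0539
grasp_force: 63.4
```

Call:
apply_moves(gripper=[0.5,0.5,0.5,0.5,0.5], offset=[[0,0,-0.012],[0,0,-0.016],[0,0,-0.024],[0,0,-0.024],[0,0,0]], turn=[[0,0,0],[0,0,0],[0,0,0],[0,0,0],[0,0,0]])

```text
time_s: 15.85
tcp_pos: [0.5116, -0.1769, 0.1246]
ee_rot: [-179.9, 0.1, -162.0]
ft_force: [0.6, 0.1, -1.3]
width: 0.0542
grasp_force: 63.5
```

Call:
apply_moves(gripper=[0.5,0.5,0.5], offset=[[0,0,0],[0,0,0],[0,0,0]], turn=[[0,0,0],[0,0,0],[0,0,0]])

```text
time_s: 16.15
tcp_pos: [0.5105, -0.1762, 0.1221]
ee_rot: [180.0, -0.0, -162.0]
ft_force: [-0.3, -0.4, -0.8]
width: 0.0541
grasp_force: 63.5
```

Run:
```python
from h import *
s=shot("side")
o=arm.observe();print(*[o[k] for k in("tcp_pos","ee_rot","ft_force","torque","width","grasp_force")])
a=cv2.resize(s["frame"][110:260,295:415],(600,600*150//120*4//5),interpolation=cv2.INTER_CUBIC)
cv2.imwrite('pics/k.png',cv2.convertScaleAbs(a[:,:,::-1],alpha=2))
```

```text
[ 0.51056765 -0.17624031  0.12218612] [ 1.79969099e+02 -3.57540905e-02 -1.61998791e+02] [-0.3122944   0.69262579  0.31621197] [-0.02633401  0.01089523 -0.00610936] 0.05414837416258385 63.46699330955744
```

View pics/k.png

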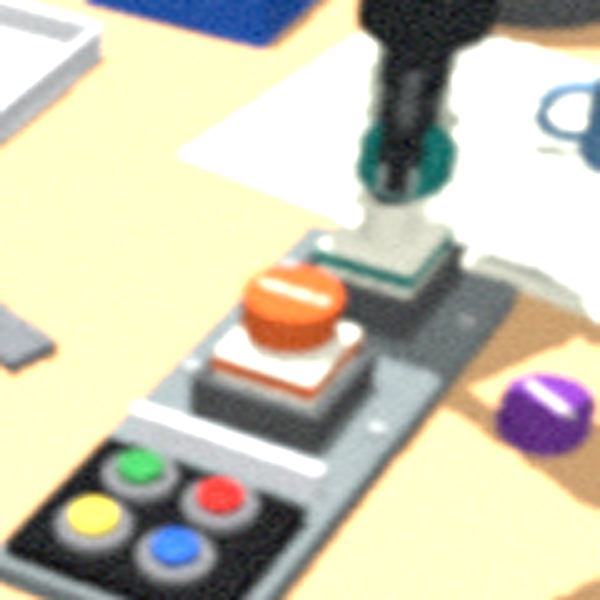

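The last picture shows the teal cap, gripped and level, near (376, 142). The jar is still seated in its cradle at about (375, 162), and all four keys are up.

```bash
python3 -c "
from rig import arm
print(arm.job_done())"
```

```text
the job is handed in; nothing more can be done
None
```

I pressed red, yellow and blue in order without touching green, then unscrewed the teal cap about 108° counter-clockwise. The arm still holds the cap level, its centre about 34 mm above the rim of the seated jar; I handed the job in at about 16 s and no verdict came back.

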